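Press the plug gauge home in its foam-lined case

ROBOT

A 7-joint arm with a two-finger parallel gripper is mounted at the origin on a cart in front of the work surface, level with it; the furniture and walls round the work are solid. World frame = base frame: x ahead of the robot, y to its left, z up, the work surface at z = 0. Lengths are in m, angles in degrees, forces in N, time in s.
With the tool pointing down it reaches from about 0.4 to 0.85 m from the base axis. Payload 10.4 kg.
Tool frame: the origin (TCP) lies at the centre of the arm's flange, where the gripper is bolted on; the fingertips stand 173 mm ahead of it and the grasp point (between the pads) lies 155 mm ahead of it; z points along the fingers, y is the line along which they close (so a half turn about z gives the same grasp; the last joint's range is limited). The gripper opens to 85 mm and grips with 20 to 120 N. Pads are 22 mm wide; open, the fingers measure 114 mm over their backs; the gripper's body (76 mm by 85 mm) begins 54 mm behind the grasp point. The pads swing forward as they close: fully open they stand 13 mm farther back than shut.
Start: joints at [70.268, 19.034, -3.707, 83.658, 1.238, 77.344, -5.071], TCP at [0.198, -0.593, 0.405] pointing down, gripper open.
Joint ranges: [-148.97, 148.97], [-28.65, 121.19], [-84.17, 76.75], [9.2, 138.47], [-72.65, 252.65], [3.7, 117.97], [-149.18, 149.18]. Speed limits (degrees/s): [127.2, 127.2, 159.86, 159.86, 180, 180, 180].

INTERFACE

Orientations are given as a 3x3 rotation matrix whose columns are the frame's x, y, z axes.
In Python, from station import ctrl, imaging, job_done, finder gives the robot as it stands.
- The arm moves only by the shell command python3 -m creep 'ROWS' [FORCE]. ROWS is JSON, a list of rows, each a list of 3 entries, a list of its own where there are three numbers: the shift along the tool's x, y, z in m, then the turn about the tool's z in rad, then the opening, from 0 (shut) to 1 (fully open). A call has exactly 10 rows; each row shifts and turns the commanded pose from where the row before left it, along the tool's axes as they then stand; what a row does not reach is not made up. A row lasts 1/12 s, in which the tool goes at most 41.7 mm and 7.16 degrees, less where a joint would pass 70% of its speed; a pose out of reach is approached as far as the arm can. A call is refused whole if a number of a shift passes 0.0417 or a number of a turn 0.125, either way. A call with a gripper value outside its range is refused whole. The fingers move at their own pace and stop on an object; FORCE is the grip in N (left out, the last holds). Time passes only in rows, so rows that do not move let the fingers close, or fill a call up. It gives the time, the measured TCP pose, the force, the opening and the grip force at its end, in the units of the state.
- ctrl.sense(): the state, without advancing time (a new reading comes with each control period).
- imaging.capture(name): name is "scene" or "top"; returns the picture (480x640x3 uint8, blue, green, red); there is no depth.
- imaging.calibration(name): a dict with "fx", "fy", "cx", "cy" (pixels), "position" and "rotation" of the camera in the world. Camera axes: x right, y up, looking along -z (the intrinsics and any distortion apply to the point x, -y, -z); pixel columns grow to the right and rows downward; lengths in m; the calibration is good to about 2 mm. A picture is of the moment at which its call begins. calibration takes no time and is no camera call.
- job_done(): hands the job in; it is judged then, once.
Trained networks look in the newest picture that a camera, given by its name, has taken for a name from the list of things; names that differ only in an ending like _2 or _b are one class to them, and where a whole thing is asked for, a point or a joint stands for the part that bears it (a point fixed in the world has none). Each returns a list of dicts, best first, with "confidence" (0 to 1); they miss things now and then, are a little off and sometimes report something else, mostly with a low value. They report only what shows in the picture. A call takes as long as a camera call.
- finder.look_for(camera, target): "box" ([centre column, centre row, width, height] as shares, 0 to 1, of the picture: columns of its width, rows of its height, round what is visible of it).
- finder.masks_of(camera, target): "pixels" (480x640 bool, what is visible of it) and "box" ([centre column, centre row, width, height] as shares, 0 to 1, of the picture: columns of its width, rows of its height, round what is visible of it).
- finder.mark_of(camera, target): "point" ([column, row] as shares, 0 to 1, of the picture: columns of its width, rows of its height: a listed point, or the origin of a listed thing).
The state is a dict: "time": time; "joint_positions": joint angles; "joint_vel": joint speeds; "tau": joint torques, N m; "ee_pos": TCP position; "eef_rot": TCP orientation; "wrist_force": force on the tool from outside, world axes, zero at the start; "ft_torque": the same for the moment, N m; "finger_gap": finger opening in m; "grasp_force": force on a finger pad.
Only numpy, scipy, OpenCV 4.12 (cv2) and the standard library are available. Lean on these libraries where they do the work, as an engineer would, in place of code of your own. Each camera call takes 0.05 s, during which the arm holds its last target. There are 200 camera calls.

TASK

Open the wooden gauge case: lift the handle end of its sliding lid over the stop lip, draw the lid out of its grooves and lay it flat on the bench clear of the case, handle up. Then press the plug gauge fully home in its matching long cutout in the foam insert, and leave the loose sample plate on the bench where it lies.

Things in the scene. Friction and masses are not known exactly. Their poses are not given: they have to be found in the camera images.
- gauge_case: Fixed open-topped pale wooden case, 160 (x) x 156 (y) mm, side rails 60 mm high. Origin: centre of its underside; z up; the lid slides out towards its -y. Grooves along y: ledges at z 40 mm, rail undersides at z 54 mm (rails cover only y -15 to +78 mm, inwards to x +/-66 mm), groove backs at x +/-75 mm. Far end wall at y +72 mm. Black foam insert inside, x +/-64 mm.
- stop_lip (a point): Middle of the top of the stop lip, case frame (0, -75, 44) mm, axes as the case. The lip is the 6 mm thick end wall on the case's -y side; it rises 4 mm above the ledges and blocks the lid until the lid's -y end is lifted over it. Beyond it stands a low black controller (world x over 0.60 m, y below 0.2 m): draw straight along -y.
- cutout_mouth (a point): Middle of the empty gauge cutout's mouth, level with the foam's top: case frame (-6, 0, 23) mm, axes as the case. Cutout 106 mm long (case y), 32 mm wide (x), 13 mm deep, yellow floor at z 10 mm. The foam's other cutout (centre x +38 mm) already holds a flat sample plate, flush and fixed. Seated, the gauge stands 11 mm above the foam: hold it by its top 9 mm at most, or push on its top.
- gauge_seat (a point): Where the gauge's middle lies when fully home: case frame (-6, 0, 22) mm, axes as the case. Four grey springy foam lips on the cutout's long sides slope in to a 21 mm gap low down (about 2 N/mm each) and grip the gauge: by its own weight it stops a few mm short of the floor; 10 to 18 N straight down seats it and it stays. Either way round is right.
- lid: Loose plywood lid, 144 (x) x 140 (y) x 5 mm, 0.16 kg, lying in the case's grooves with 3 mm play each side and 9 mm upwards under the rails. Origin: centre of its underside; axes as the case at the start. Drawn 90 mm or more towards -y it is free of the rails and can be lifted away. The bench about world (0.51, 0.06) m is clear for it.
- lid_grip (a point): In the lid's dark grip bar: 60 mm long along the lid's x, 12 mm thick (y), 24 mm high above the panel. This point: bar's middle, 54 mm from the lid's centre towards -y, 20 mm above the panel's underside, 9 mm below the bar's top. Axes as the lid. Grip from above, fingers closing along y.
- plug_gauge: Loose double-ended steel plug gauge with a red ring, lying on the bench; 24 x 98 x 24 mm, 0.24 kg, long axis = its y. Origin: centre of its underside.
- gauge_mid (a point): Middle of the plug gauge, 12 mm above its underside; axes as the gauge (y along its length).
- spare_plate: Bystander: flat grey metal sample plate lying loose on the bench, right of the gauge, 40 x 80 x 8 mm, long along its y; origin under its centre. Behind it stands a 0.4 m tall PC tower (world x over 0.51 m, y below -0.25 m): go round it, nearer the robot.

How it is judged (in metres and radians):
On the way, in this order (a step that is already met when the one before it is completed fails the run):
1. the lid lies flat on the bench, handle up, clear of the case (height (world z) of lid below 0.008 m and angle between lid's own z axis and vertical below 0.06 rad and horizontal distance between lid and gauge_case above 0.145 m), for 0.2 s.
2. the plug gauge is fully home in its cutout (horizontal distance between gauge_mid and gauge_seat below 0.005 m and z of gauge_mid in the frame of gauge_seat below 0.002 m and angle between the y axis of gauge_mid and the y axis of gauge_seat, either way round below 0.07 rad), for 0.2 s.
At the end, for the whole second after the job is handed in: Lid at rest flat on the bench, handle up: underside < 8 mm up, tilt < 0.06 rad, centre > 145 mm from the case's centre. Plug gauge at rest in its cutout: middle within 5 mm sideways of and < 2 mm above the fully-home point, long axis within 0.07 rad of the cutout's (all of step 1 and all of step 2 and linear speed of each of lid, plug_gauge below 0.02 m/s); the robot touches nothing.
It fails at once if the loose sample plate on the bench is moved more than 30 mm (distance of spare_plate from where it was at the start of the episode above 0.03 m).
It also fails if it takes over 53 s, if anything falls off the work surface, if the arm or the gripper's body presses on something with over 40 N, if the wrist force passes 120 N, or if a joint passes its speed limit or range.

## Working session

There is one attempt and no reset: what is moved stays moved. The work goes in short steps, Python scripts to look and compute and a shell command to move; the robot and the scene stay as the last step left them, time stands still between calls to the robot, and variables do not carry over. Pictures are saved under pics/ and viewed, at most 10 in all, crops included, and the job is handed in when it is done.

```bash
mkdir -p pics; ls; cat > h.py <<'E'
import numpy as np,cv2
from station import ctrl,imaging,job_done,finder
def ray(cam,u,v):
    c=imaging.calibration(cam);R=np.array(c["rotation"])
    d=R@np.array([(u-c["cx"])/c["fx"],-(v-c["cy"])/c["fy"],-1]);return np.array(c["position"]),d
def at(cam,u,v,z):
    p,d=ray(cam,u,v);return p+d*(z-p[2])/d[2]
def proj(cam,P):
    c=imaging.calibration(cam);q=np.array(c["rotation"]).T@(np.array(P)-c["position"])
    return c["cx"]+c["fx"]*q[0]/-q[2],c["cy"]-c["fy"]*q[1]/-q[2]
E
python3 - <<'E'
from h import *
np.set_printoptions(precision=4,suppress=True)
s=ctrl.sense();print(s["time"],s["ee_pos"],np.array(s["eef_rot"]))
Z=dict(gauge_case=0,stop_lip=.044,lid=.04,lid_grip=.06,plug_gauge=0,gauge_mid=.012,spare_plate=0)
for cam in ("scene","top"):
    im=imaging.capture(cam);cv2.imwrite(f"pics/{cam}0.png",im);c=imaging.calibration(cam);print(cam,c)
    for t,z in Z.items():
        for r in finder.mark_of(cam,t)[:2]:
            u,v=r["point"][0]*640,r["point"][1]*480;print(t,round(r["confidence"],2),round(u),round(v),at(cam,u,v,z)[:2])
for t in("plug_gauge","lid_grip","gauge_case","lid","spare_plate"):
    m=finder.masks_of("top",t)
    if m:
        px=m[0]["pixels"].astype(np.uint8);k=max(cv2.findContours(px,0,2)[0],key=cv2.contourArea);
        b=cv2.boxPoints(cv2.minAreaRect(k));print(t,m[0]["confidence"],[at("top",*q,dict(plug_gauge=.012,lid=.045,gauge_case=.06,lid_grip=.069).get(t,.008))[:2].round(4).tolist() for q in b])
E
```

```text
pics
0.0 [ 0.1976 -0.5928  0.4039] [[ 0.9487  0.3162 -0.0005]
 [ 0.3162 -0.9487  0.0012]
 [-0.0001 -0.0013 -1.    ]]
scene {'fx': 471.1867703058704, 'fy': 471.1867703058704, 'cx': 320.26935490640125, 'cy': 236.24547477288317, 'position': array([0.0022, 0.652 , 0.743 ]), 'rotation': array([[-0.7507,  0.4264, -0.5047],
       [-0.6607, -0.4825,  0.5751],
       [ 0.0017,  0.7651,  0.6439]])}
gauge_case 0.96 213 335 [0.5444 0.3534]
stop_lip 0.73 248 317 [0.4955 0.2997]
lid_grip 0.68 242 312 [0.5021 0.3063]
plug_gauge 0.76 367 231 [ 0.5096 -0.1037]
spare_plate 0.82 426 200 [ 0.4713 -0.3125]
spare_plate 0.33 242 307 [0.5547 0.268 ]
top {'fx': 607.5117504779997, 'fy': 607.5117504779997, 'cx': 316.6531295586385, 'cy': 239.014419629406, 'position': array([0.3642, 0.0425, 1.406 ]), 'rotation': array([[ 0.0027,  0.9942, -0.1074],
       [-0.9999,  0.0014, -0.0116],
       [-0.0114,  0.1075,  0.9941]])}
stop_lip 0.86 217 248 [0.4914 0.2827]
lid 0.67 187 229 [0.534  0.3533]
lid_grip 0.93 202 242 [0.5015 0.3132]
plug_gauge 0.98 383 245 [ 0.5024 -0.0954]
gauge_mid 0.77 386 244 [ 0.5026 -0.1021]
spare_plate 0.77 475 259 [ 0.4704 -0.3075]
spare_plate 0.43 205 242 [0.5076 0.3202]
plug_gauge 0.62 [[0.5476, -0.0852], [0.5477, -0.1083], [0.4505, -0.1073], [0.4505, -0.0844]]
lid_grip 0.58 [[0.516, 0.441], [0.6291, 0.3546], [0.543, 0.2461], [0.4315, 0.3327]]
gauge_case 0.92 [[0.5162, 0.4605], [0.647, 0.3627], [0.5437, 0.2303], [0.4151, 0.3285]]
lid 0.69 [[0.5206, 0.4499], [0.6357, 0.3607], [0.5456, 0.2489], [0.4323, 0.3383]]
spare_plate 0.83 [[0.488, -0.2623], [0.4881, -0.3403], [0.4466, -0.3392], [0.4465, -0.2614]]
```

```bash
python3 - <<'E'
import cv2
a=cv2.imread("pics/top0.png");cv2.imwrite("pics/t1.png",cv2.resize(a[150:340,100:340],(760,600)))
E
```

```text
(no output)
```

View pics/scene0.png

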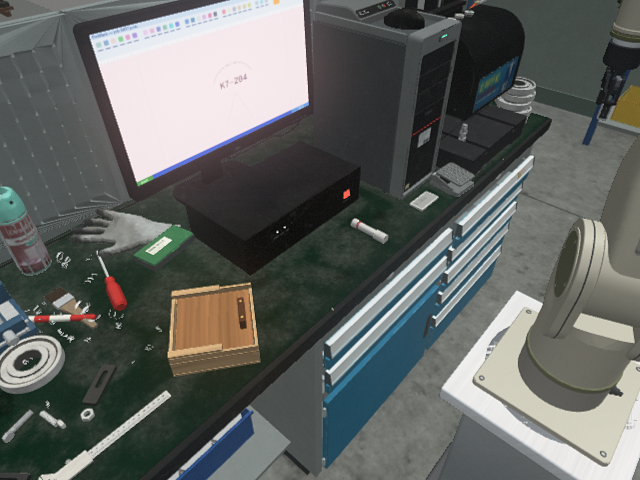

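View pics/t1.png

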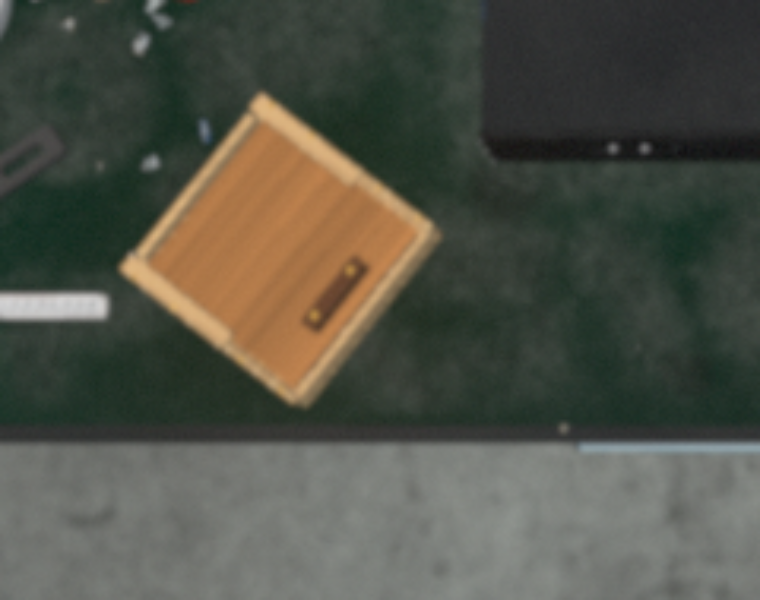

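The scene view shows the case (about 213,335) with the grip bar at its right end, near (242,310). The gauge is at (367,231), the plate at (424,200), and the tower and controller are behind. In the top crop, the case is yawed about -37°. The bar centre is at crop (337,295), and the stop-lip edge runs from (302,403) to (438,235).

```bash
python3 -m creep '[[[0.0287,-0.0281,0],0,1],[[0.0287,-0.0281,0],0,1],[[0.0287,-0.0281,0],0,1],[[0.0287,-0.0281,0],0,1],[[0.0287,-0.0281,0],0,1],[[0.0287,-0.0281,0],0,1],[[0.0287,-0.0281,0],0,1],[[0.0287,-0.0281,0],0,1],[[0.0287,-0.0281,0],0,1],[[0.0287,-0.0281,0],0,1]]' 60
cat >> h.py <<'E'
np.set_printoptions(precision=4,suppress=True)
def to(x,y,z,yaw=None):
    s=ctrl.sense();R=np.array(s["eef_rot"]);p=np.array(s["ee_pos"]);yw=np.degrees(np.arctan2(R[1,0],R[0,0]))
    print("t",s["time"],"pos",p,"yaw",yw,"shift tool",R.T@(np.array([x,y,z])-p),"turn", None if yaw is None else np.radians(yw-yaw),"gap",s["finger_gap"],"F",np.array(s["wrist_force"]),"j7",s["joint_positions"][6])
E
python3 - <<'E'
from h import *
f=lambda u,v,z:at("top",100+u/3.1667,150+v/3.158,z)
print("bar",f(337,295,.069)); a=f(318,322,.069);b=f(356,266,.069);print(a,b,np.degrees(np.arctan2(*(b-a)[1::-1])))
c=f(302,403,.044);d=f(438,235,.044);print("lip",(c+d)/2,np.linalg.norm(c-d),np.degrees(np.arctan2(*(d-c)[1::-1])))
c=f(122,265,.06);d=f(262,95,.06);print("back",(c+d)/2,np.linalg.norm(c-d),np.degrees(np.arctan2(*(d-c)[1::-1])))
print("edge",at("top",260,288,0))
to(.5,.31,.35,-37)
E
```

```text
time: 1.88
ee_pos: [0.3815, -0.2336, 0.405]
eef_rot: [[0.949, 0.316, 0.001], [0.316, -0.949, -0.001], [0.0, 0.001, -1.0]]
wrist_force: [0.6, -1.0, 0.4]
finger_gap: 0.0854
grasp_force: 0.0
bar [0.4985 0.3025 0.069 ]
[0.4795 0.3154 0.069 ] [0.519  0.2896 0.069 ] -33.09951050576066
lip [0.4841 0.2832 0.044 ] 0.1532121891203153 -38.11530137531018
back [0.5818 0.409  0.06  ] 0.15562453991749042 -38.078062534707186
edge [0.4021 0.1896 0.    ]
t 1.8833 pos [ 0.3815 -0.2336  0.405 ] yaw 18.429778538603195 shift tool [ 0.2843 -0.4783  0.0546] turn 0.9674321391499165 gap 0.08535228572686734 F [ 0.6307 -0.9919  0.4219] j7 -44.80389114268365
```

```bash
python3 -m creep '[[[0.0203,-0.034,0.004],0,1],[[0.0203,-0.034,0.004],0,1],[[0.0203,-0.034,0.004],0,1],[[0.0203,-0.034,0.004],0,1],[[0.0203,-0.034,0.004],0,1],[[0.0203,-0.034,0.004],0,1],[[0.0203,-0.034,0.004],0,1],[[0.0203,-0.034,0.004],0,1],[[0.0203,-0.034,0.004],0,1],[[0.0203,-0.034,0.004],0,1]]'
python3 -m creep '[[[0.0203,-0.034,0.004],0,1],[[0.0203,-0.034,0.004],0,1],[[0.0203,-0.034,0.004],0,1],[[0,0,0.01],0.122,1],[[0,0,0.01],0.122,1],[[0,0,0.01],0.122,1],[[0,0,0.01],0.122,1],[[0,0,0.01],0.122,1],[[0,0,0.01],0.122,1],[[0,0,0.01],0.122,1]]'
python3 -c "
from h import *
to(.4995,.303,.22,-37.5)"
```

```text
time: 2.72
ee_pos: [0.4661, 0.153, 0.365]
eef_rot: [[0.949, 0.316, 0.002], [0.316, -0.949, -0.0], [0.001, 0.001, -1.0]]
wrist_force: [1.2, -1.3, -0.4]
finger_gap: 0.0853
grasp_force: 0.0
time: 3.55
ee_pos: [0.4911, 0.2672, 0.288]
eef_rot: [[0.934, -0.358, -0.014], [-0.358, -0.934, -0.012], [-0.009, 0.016, -1.0]]
wrist_force: [-0.9, 0.5, -0.5]
finger_gap: 0.0855
grasp_force: 0.0
t 3.55 pos [0.4911 0.2672 0.288 ] yaw -20.981082228807733 shift tool [-0.0043 -0.0375  0.0674] turn 0.28830950397350835 gap 0.08549693253324309 F [-0.9359  0.5347 -0.4985] j7 -149.07924837428814
```

```bash
python3 -m creep '[[[0,0,0],-0.124,1],[[0,0,0],-0.124,1],[[0,0,0],-0.124,1],[[0,0,0],-0.124,1],[[0,0,0],-0.124,1],[[0,0,0],-0.124,1],[[0,0,0],-0.124,1],[[0,0,0],-0.124,1],[[0,0,0],-0.124,1],[[0,0,0],-0.124,1]]'
python3 -m creep '[[[0,0,0],-0.124,1],[[0,0,0],-0.124,1],[[0,0,0],-0.124,1],[[0,0,0],-0.124,1],[[0,0,0],-0.124,1],[[0,0,0],-0.124,1],[[0,0,0],-0.124,1],[[0,0,0],-0.124,1],[[0,0,0],-0.124,1],[[0,0,0],-0.124,1]]'
python3 -c "
from h import *
to(.4995,.303,.24,142.5)"
```

```text
time: 4.38
ee_pos: [0.4909, 0.2678, 0.2883]
eef_rot: [[0.635, 0.772, -0.014], [0.772, -0.635, -0.012], [-0.018, -0.003, -1.0]]
wrist_force: [-0.2, -0.5, -0.7]
finger_gap: 0.0856
grasp_force: 0.0
time: 5.22
ee_pos: [0.4909, 0.2678, 0.2883]
eef_rot: [[-0.524, 0.851, -0.014], [0.851, 0.524, -0.012], [-0.003, -0.018, -1.0]]
wrist_force: [0.2, -0.3, -0.2]
finger_gap: 0.0853
grasp_force: 0.0
t 5.2167 pos [0.4909 0.2678 0.2883] yaw 121.62448531552326 shift tool [0.0256 0.0266 0.0478] turn -0.3643464642925443 gap 0.08534375568797213 F [ 0.1702 -0.3108 -0.2043] j7 -13.082060846689943
```

```bash
cat >> h.py <<'E'
def tip(x,y,z,yaw):
    "tip target; tilt kept"
    s=ctrl.sense();R=np.array(s["eef_rot"]);p=np.array(s["ee_pos"]);T=p+R[:,2]*.173
    t=np.radians((np.degrees(np.arctan2(R[1,0],R[0,0]))-yaw+180)%360-180)
    c,w=np.cos(t),np.sin(t);R2=R@np.array([[c,-w,0],[w,c,0],[0,0,1]])
    d=np.array([x,y,z])-T
    print("t",s["time"],"tip",T,"turn",t,"shift now",R.T@d,"after turn",R2.T@d,"gap",s["finger_gap"],"F",np.array(s["wrist_force"]),"grip",s["grasp_force"],"j7",s["joint_positions"][6])
E
python3 -m creep '[[[0,0,0],-0.122,1],[[0,0,0],-0.122,1],[[0,0,0],-0.12,1],[[0,0,0],0,1],[[0,0,0],0,1],[[0,0,0],0,1],[[0,0,0],0,1],[[0,0,0],0,1],[[0,0,0],0,1],[[0,0,0],0,1]]'
python3 - <<'E'
from h import *
tip(.4995,.303,.085,142.5)
tip(.4995,.303,.049,142.5)
E
```

```text
time: 6.05
ee_pos: [0.4908, 0.2679, 0.2883]
eef_rot: [[-0.789, 0.614, -0.014], [0.614, 0.789, -0.012], [0.003, -0.018, -1.0]]
wrist_force: [-0.3, 0.4, -0.4]
finger_gap: 0.0852
grasp_force: 0.0
t 6.05 tip [0.4884 0.2658 0.1153] turn -0.007001265571582326 shift now [0.014  0.0367 0.0297] after turn [0.0137 0.0368 0.0297] gap 0.08522185103996117 F [-0.3267  0.428  -0.3795] grip 0.0 j7 6.1579626317783305
t 6.05 tip [0.4884 0.2658 0.1153] turn -0.007001265571582326 shift now [0.0139 0.0374 0.0657] after turn [0.0136 0.0375 0.0657] gap 0.08522185103996117 F [-0.3267  0.428  -0.3795] grip 0.0 j7 6.1579626317783305
```

```bash
python3 -m creep '[[[0.007,0.0187,0.012],-0.007,1],[[0.007,0.0187,0.012],0,1],[[0,0,0.012],0,1],[[0,0,0.012],0,1],[[0,0,0.009],0,1],[[0,0,0.008],0,1],[[0,0,0],0,0.5],[[0,0,0],0,0],[[0,0,0],0,0],[[0,0,0],0,0]]' 80
python3 -m creep '[[[0,0,0],0,0],[[0,0,0],0,0],[[0,0,0],0,0],[[0,0,0],0,0],[[0,0,0],0,0],[[0,0,0],0,0],[[0,0,0],0,0],[[0,0,0],0,0],[[0,0,0],0,0],[[0,0,0],0,0]]' 80
python3 - <<'E'
from h import *
tip(.4995,.303,.049,142.5)
cv2.imwrite("pics/s1.png",imaging.capture("scene")[200:440,100:420])
E
```

```text
time: 6.88
ee_pos: [0.5019, 0.3052, 0.2234]
eef_rot: [[-0.794, 0.608, -0.013], [0.609, 0.793, -0.012], [0.003, -0.017, -1.0]]
wrist_force: [0.1, 0.5, 0.1]
finger_gap: 0.0389
grasp_force: 0.0
time: 7.72
ee_pos: [0.503, 0.307, 0.2246]
eef_rot: [[-0.794, 0.608, -0.008], [0.608, 0.794, -0.007], [0.002, -0.011, -1.0]]
wrist_force: [6.3, 7.7, 1.2]
finger_gap: 0.0101
grasp_force: 81.0
t 7.7167 tip [0.5015 0.3058 0.0516] turn 0.0011179963208036387 shift now [-0.0001 -0.0034  0.0026] after turn [-0.0001 -0.0034  0.0026] gap 0.010061297357376146 F [6.2786 7.7146 1.1682] grip 81.01763978978852 j7 0.604316854892066
```

View pics/s1.png

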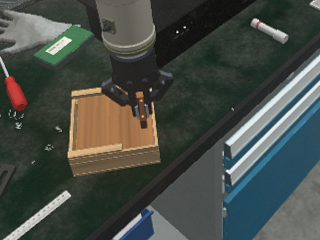

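The fingers grip the bar at crop (140,105), which is full-image (240,305). Lifting the lid end now, then drawing it out.

```bash
python3 -m creep '[[[0,0,-0.002],0,0],[[0,0,-0.002],0,0],[[0,0,-0.002],0,0],[[0,0,-0.001],0,0],[[0,0,0],0,0],[[0,-0.005,0],0,0],[[0,-0.005,0],0,0],[[0,-0.005,0],0,0],[[0,0,0],0,0],[[0,0,0],0,0]]' 80
python3 - <<'E'
from h import *
tip(.4995,.303,.049,142.5)
E
```

```text
time: 8.6
ee_pos: [0.4926, 0.2929, 0.2299]
eef_rot: [[-0.793, 0.608, -0.014], [0.609, 0.793, -0.013], [0.003, -0.018, -1.0]]
wrist_force: [-0.1, -0.5, -1.5]
finger_gap: 0.01
grasp_force: 80.6
t 8.6 tip [0.4902 0.2907 0.0569] turn 0.00021239621145484469 shift now [0.     0.0156 0.0077] after turn [0.     0.0156 0.0077] gap 0.009983941688536934 F [-0.0718 -0.5342 -1.4685] grip 80.61676383018494 j7 1.5622508618338706
```

```bash
python3 -m creep '[[[0,-0.008,0.0001],0,0],[[0,-0.01,0.0002],0,0],[[0,-0.01,0.0002],0,0],[[0,-0.01,0.0002],0,0],[[0,-0.01,0.0002],0,0],[[0,-0.01,0.0002],0,0],[[0,-0.01,0.0002],0,0],[[0,-0.01,0.0002],0,0],[[0,-0.01,0.0002],0,0],[[0,-0.008,0],0,0]]' 80
python3 - <<'E'
from h import *
tip(.4995,.303,.049,142.5)
E
```

```text
time: 9.43
ee_pos: [0.4336, 0.2162, 0.2299]
eef_rot: [[-0.794, 0.608, -0.014], [0.608, 0.793, -0.013], [0.003, -0.019, -1.0]]
wrist_force: [0.0, -0.5, -1.5]
finger_gap: 0.01
grasp_force: 80.6
t 9.4333 tip [0.4312 0.214  0.0569] turn 0.0003949077580115969 shift now [-0.0001  0.1123  0.0058] after turn [-0.0001  0.1123  0.0058] gap 0.009997911772684455 F [ 0.036  -0.4663 -1.4697] grip 80.55609583854675 j7 8.515420649584968
```

```bash
python3 -m creep '[[[0,-0.003,-0.01],0,0],[[0,-0.003,-0.015],0,0],[[0,0,-0.015],0,0],[[0,0,-0.015],0,0],[[0,0,0],-0.109,0],[[0,0,0],-0.109,0],[[0,0,0],-0.109,0],[[0,0,0],-0.109,0],[[0,0,0],-0.109,0],[[0,0,0],-0.109,0]]' 80
python3 - <<'E'
from h import *
tip(.498,.03,.08,180)
tip(.498,.03,.0105,180)
E
```

```text
time: 10.27
ee_pos: [0.4314, 0.2133, 0.2859]
eef_rot: [[-1.0, -0.006, -0.013], [-0.006, 1.0, -0.012], [0.013, -0.012, -1.0]]
wrist_force: [-0.2, -0.8, -2.0]
finger_gap: 0.0099
grasp_force: 80.7
t 10.2667 tip [0.4291 0.2113 0.113 ] turn 0.005851052831150476 shift now [-0.0682 -0.1813  0.0342] after turn [-0.0693 -0.1809  0.0342] gap 0.009915648319587033 F [-0.1813 -0.7674 -1.9991] grip 80.65849184989929 j7 48.99865577625562
t 10.2667 tip [0.4291 0.2113 0.113 ] turn 0.005851052831150476 shift now [-0.0691 -0.1805  0.1037] after turn [-0.0702 -0.1801  0.1037] gap 0.009915648319587033 F [-0.1813 -0.7674 -1.9991] grip 80.65849184989929 j7 48.99865577625562
```

```bash
python3 -m creep '[[[-0.01,-0.026,0],0,0],[[-0.01,-0.026,0],0,0],[[-0.01,-0.026,0],0,0],[[-0.01,-0.026,0.008],0,0],[[-0.01,-0.026,0.01],0,0],[[-0.01,-0.026,0.01],0,0],[[-0.009,-0.0245,0.01],0,0],[[0,0,0.02],0,0],[[0,0,0.02],0,0],[[0,0,0.008],0,0]]' 80
python3 - <<'E'
from h import *
tip(.498,.03,.0115,180)
E
```

```text
time: 11.1
ee_pos: [0.4987, 0.031, 0.1989]
eef_rot: [[-1.0, 0.001, -0.016], [0.001, 1.0, -0.012], [0.016, -0.012, -1.0]]
wrist_force: [-1.2, 0.2, -1.5]
finger_gap: 0.0101
grasp_force: 80.6
t 11.1 tip [0.496  0.0289 0.0259] turn -0.0008566359137369614 shift now [-0.0023  0.0013  0.0144] after turn [-0.0023  0.0013  0.0144] gap 0.010060275637783663 F [-1.1903  0.168  -1.5058] grip 80.5844235420227 j7 66.27816465762821
```

```bash
python3 -m creep '[[[0,0,0.006],0,0],[[0,0,0.004],0,0],[[0,0,0.002],0,0],[[0,0,0.001],0,0],[[0,0,0],0,0],[[0,0,0],0,0.4],[[0,0,0],0,0.6],[[0,0,0],0,0.6],[[0,0,0],0,0.6],[[0,0,-0.005],0,0.6]]' 80
python3 -m creep '[[[0,0,-0.01],0,0.6],[[0,0,-0.02],0,0.6],[[0,0,-0.03],0,0.6],[[0,-0.02,-0.02],0,0.6],[[0,-0.035,0],0,0.6],[[0,-0.04,0],0,0.6],[[0,0,0],0,0.6],[[0,0,0],0,0.6],[[0,0,0],0,0.6],[[0,0,0],0,0.6]]' 80
python3 - <<'E'
from h import *
cv2.imwrite("pics/s2.png",imaging.capture("scene"))
cv2.imwrite("pics/top2.png",imaging.capture("top"))
m=finder.mark_of("scene","plug_gauge")[0];q=m["point"];print(m["confidence"],at("scene",q[0]*640,q[1]*480,0))
k=finder.masks_of("scene","plug_gauge")
if k:
  P=np.argwhere(k[0]["pixels"])[:,::-1].astype(np.float32);b=cv2.boxPoints(cv2.minAreaRect(P));print(k[0]["confidence"],[at("scene",*x,.012)[:2].tolist() for x in b])
tip(.499,-.0965,.05,180)
E
```

```text
time: 11.93
ee_pos: [0.4988, 0.0314, 0.1919]
eef_rot: [[-1.0, -0.0, -0.015], [-0.0, 1.0, -0.012], [0.015, -0.012, -1.0]]
wrist_force: [0.1, -0.1, 0.0]
finger_gap: 0.0516
grasp_force: 0.0
time: 12.77
ee_pos: [0.5003, -0.0613, 0.2739]
eef_rot: [[-1.0, -0.002, -0.014], [-0.002, 1.0, -0.012], [0.014, -0.012, -1.0]]
wrist_force: [0.2, -0.2, 0.8]
finger_gap: 0.0513
grasp_force: 0.0
0.61 [ 0.5091 -0.1017  0.    ]
0.67 [[0.5448851870802096, -0.07602405247551869], [0.5586596783271105, -0.111053827521853], [0.4521044010616788, -0.11290905952845509], [0.44124706626221094, -0.07935622046098856]]
t 12.9667 tip [ 0.4979 -0.0637  0.1005] turn 0.0016696441872621542 shift now [-0.0018 -0.0322  0.0509] after turn [-0.0018 -0.0322  0.0509] gap 0.0512186246281227 F [-0.0128 -0.3614  0.5263] grip 0.0 j7 82.10330503767676
```

View pics/s2.png

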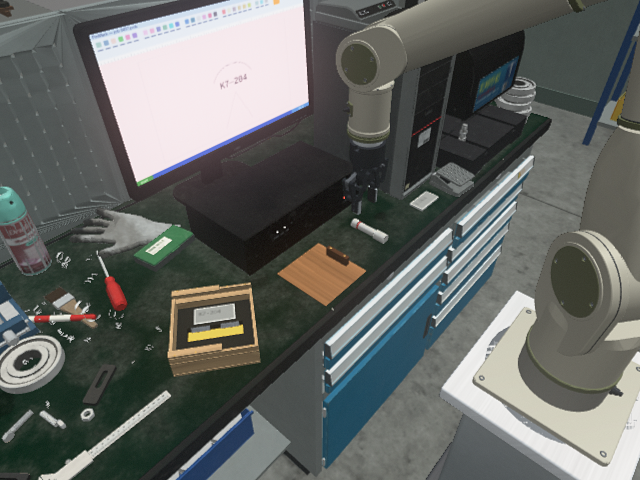

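The lid lies flat, handle up, at (322,273). The case is open, with the yellow empty cutout at (217,333). The gauge at (369,231) is undisturbed, so I'm grasping it now.

```bash
python3 -m creep '[[[-0.001,-0.016,0.01],0,0.6],[[-0.001,-0.016,0.015],0,0.6],[[0,0,0.015],0,0.6],[[0,0,0.015],0,0.6],[[0,0,0.014],0,0.6],[[0,0,0.01],0,0.6],[[0,0,0.004],0,0.6],[[0,0,0.002],0,0.6],[[0,0,0],0,0.6],[[0,0,0],0,0.6]]' 80
python3 - <<'E'
from h import *
tip(.4995,-.096,.015,180)
Z=dict(gauge_case=0,stop_lip=.044,cutout_mouth=.023,gauge_seat=.022,lid=0)
for cam in("top","scene"):
    imaging.capture(cam)
    for t,z in Z.items():
        for r in finder.mark_of(cam,t)[:1]:
            u,v=r["point"][0]*640,r["point"][1]*480;print(cam,t,round(r["confidence"],2),round(u),round(v),at(cam,u,v,z)[:2])
im=cv2.imread("pics/top2.png")[170:290,130:250];cv2.imwrite("pics/t3.png",cv2.resize(im,(600,600),interpolation=cv2.INTER_CUBIC))
im=cv2.imread("pics/s2.png")[280:380,160:270];cv2.imwrite("pics/s3.png",cv2.resize(im,(660,600),interpolation=cv2.INTER_CUBIC))
E
```

```text
time: 13.8
ee_pos: [0.5014, -0.0956, 0.1894]
eef_rot: [[-1.0, -0.0, -0.013], [-0.0, 1.0, -0.013], [0.013, -0.012, -1.0]]
wrist_force: [-0.1, 1.0, -1.0]
finger_gap: 0.0514
grasp_force: 0.0
t 13.8 tip [ 0.4991 -0.0977  0.0164] turn 0.0002647216277441569 shift now [-0.0004  0.0017  0.0014] after turn [-0.0004  0.0017  0.0014] gap 0.05139966664158429 F [-0.0863  1.0332 -0.9804] grip 0.0 j7 80.93106156054326
top gauge_case 0.82 193 229 [0.5381 0.3491]
top stop_lip 0.6 215 246 [0.495  0.2869]
top cutout_mouth 0.89 188 235 [0.5229 0.3552]
top gauge_seat 0.66 192 236 [0.5211 0.3445]
top lid 0.76 306 248 [0.4956 0.0843]
scene gauge_case 0.67 215 336 [0.5382 0.3527]
scene stop_lip 0.6 252 319 [0.4858 0.2983]
scene cutout_mouth 0.94 216 332 [0.529  0.3544]
scene gauge_seat 0.76 213 330 [0.5361 0.3549]
scene lid 0.96 318 272 [0.5045 0.0862]
```

View pics/t3.png

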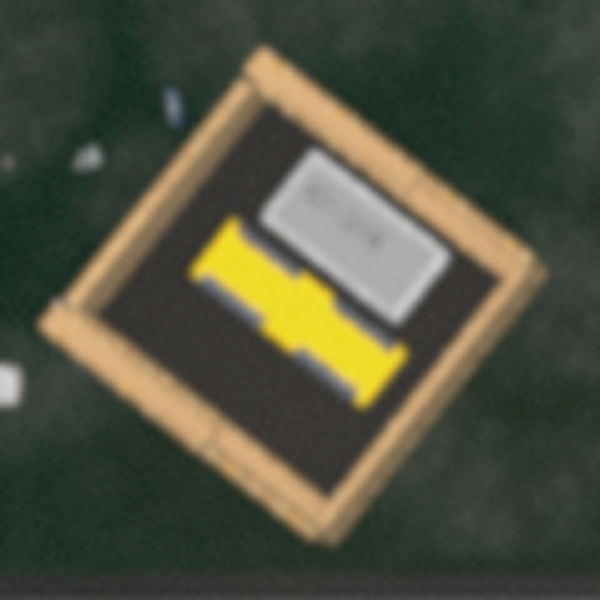

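View pics/s3.png

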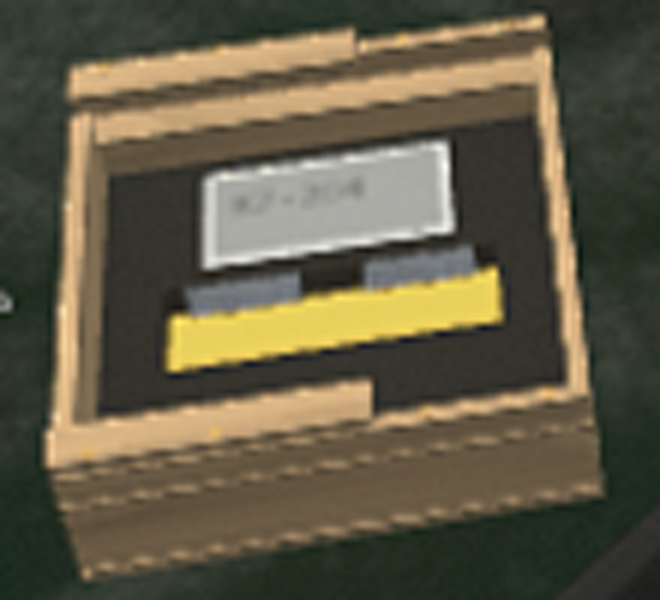

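The top crop shows the yellow cutout centred near (300,313), tilted along the case's y axis, with the plate at (355,237). The scene crop shows the cutout running from (167,345) to (500,297).

```bash
python3 -m creep '[[[0,0.001,0.001],0,0.4],[[0,0,0],0,0],[[0,0,0],0,0],[[0,0,0],0,0],[[0,0,0],0,0],[[0,0,0],0,0],[[0,0,0],0,0],[[0,0,0],0,0],[[0,0,0],0,0],[[0,0,0],0,0]]' 60
python3 - <<'E'
from h import *
tip(.4995,-.096,.015,180)
a=lambda p,q:np.degrees(np.arctan2(q[1]-p[1],q[0]-p[0]))
for cam,f,org,s in(("top","pics/top2.png",(130,170),5),("scene","pics/s2.png",(160,280),6)):
    im=cv2.imread(f);hsv=cv2.cvtColor(im,cv2.COLOR_BGR2HSV)
    m=cv2.inRange(hsv,(22,130,120),(36,255,255));n,l,st,ce=cv2.connectedComponentsWithStats(m)
    cand=[i for i in range(1,n) if 100<st[i,4] and org[0]<ce[i][0]<org[0]+110 and org[1]<ce[i][1]<org[1]+110];i=max(cand,key=lambda i:st[i,4])
    P=np.argwhere(l==i)[:,::-1]; W=np.array([at(cam,*q,.0165)[:2] for q in P]);c=W.mean(0);e=np.linalg.svd(W-c,full_matrices=False)[2][0]
    pr=(W-c)@e;b=cv2.minAreaRect(W.astype(np.float32)*1000)
    print(cam,"yellow",st[i],c,"axis",a((0,0),e),"ext",pr.min(),pr.max(),"minrect",b)
g=lambda u,v,z:at("top",130+u/5,170+v/5,z)
h=lambda u,v,z:at("scene",160+u/6,280+v/6,z)
def q4(pts):
    P=np.array(pts)[:,:2];return P.mean(0),a(P[0],P[1]),a(P[3],P[2])
print("plate top",q4([g(*p,.023) for p in((315,148),(450,255),(402,325),(260,215))]))
print("plate scene",q4([h(*p,.023) for p in((203,172),(448,140),(455,233),(203,270))]))
p,q=g(40,325,.06),g(262,47,.06);print("back top",(p+q)/2,a(p,q))
p,q=h(48,464,.06),h(72,68,.06);print("back scene",(p+q)/2,a(p,q))
print("yellow ends scene near mouth",h(167,372,.023),h(500,322,.023))
E
```

```text
time: 15.23
ee_pos: [0.5011, -0.0946, 0.188]
eef_rot: [[-1.0, -0.0, -0.014], [-0.0, 1.0, -0.012], [0.014, -0.012, -1.0]]
wrist_force: [-1.9, -0.1, 5.1]
finger_gap: 0.0221
grasp_force: 59.6
t 15.2333 tip [ 0.4987 -0.0967  0.015 ] turn 5.202837984165107e-05 shift now [-0.0008  0.0007 -0.    ] after turn [-0.0008  0.0007 -0.    ] gap 0.022142397802040813 F [-1.9408 -0.0797  5.0869] grip 59.57225203514099 j7 80.73811851491163
top yellow [168 213  44  39 525] [0.5299 0.3528] axis -127.46484418978164 ext -0.05376468919327395 0.05287899280717645 minrect ((530.1609497070312, 353.13800048828125), (106.63771057128906, 35.421390533447266), 52.6408805847168)
scene yellow [188 324  56  18 485] [0.5317 0.3539] axis 52.3368570872864 ext -0.052893918357256556 0.051789821938081695 minrect ((532.0772705078125, 352.8507385253906), (104.65235900878906, 23.0716609954834), 52.56106185913086)
plate top (array([0.564 , 0.3246]), np.float64(-128.12310113173754), np.float64(-127.37782105838336))
plate scene (array([0.5657, 0.3271]), np.float64(-128.4809438705073), np.float64(-127.60300963578727))
back top [0.5814 0.41   0.06  ] -37.26941685542809
back scene [0.5828 0.4109 0.06  ] -37.54705591824125
yellow ends scene near mouth [0.5492 0.404  0.023 ] [0.486  0.3223 0.023 ]
```

```bash
python3 -m creep '[[[0,0,-0.01],0,0],[[0,0,-0.02],0,0],[[0,0,-0.025],0,0],[[0,0.015,-0.025],0,0],[[-0.003,0.03,-0.02],0,0],[[-0.003,0.04,0],0,0],[[-0.003,0.04,0],0,0],[[-0.003,0.04,0],0,0],[[-0.003,0.04,0],0,0],[[-0.003,0.04,0],0,0]]' 60
python3 -m creep '[[[-0.003,0.04,0],0,0],[[-0.003,0.04,0],0,0],[[-0.003,0.04,0],0,0],[[-0.003,0.04,0],0,0],[[-0.003,0.035,0],0,0],[[0,0,0],-0.12,0],[[0,0,0],-0.12,0],[[0,0,0],-0.12,0],[[0,0,0],-0.12,0],[[0,0,0],-0.12,0]]' 60
python3 - <<'E'
from h import *
tip(.53,.353,.085,232.4)
E
```

```text
time: 16.07
ee_pos: [0.5201, 0.1533, 0.285]
eef_rot: [[-1.0, 0.0, -0.014], [0.0, 1.0, -0.013], [0.014, -0.013, -1.0]]
wrist_force: [0.7, -0.0, -1.7]
finger_gap: 0.0222
grasp_force: 59.2
time: 16.9
ee_pos: [0.5353, 0.3465, 0.282]
eef_rot: [[-0.822, -0.57, -0.014], [-0.57, 0.822, -0.013], [0.019, -0.002, -1.0]]
wrist_force: [-0.1, -0.0, -2.1]
finger_gap: 0.0218
grasp_force: 59.4
t 16.9 tip [0.5328 0.3443 0.109 ] turn -0.30828462041418314 shift now [-0.0031  0.0088  0.024 ] after turn [-0.0057  0.0074  0.024 ] gap 0.02175896209503538 F [-0.0831 -0.0334 -2.1002] grip 59.41965579986572 j7 68.60634533135561
```

```bash
python3 -m creep '[[[0,0,0],-0.11,0],[[0,0,0],-0.11,0],[[0,0,0],-0.088,0],[[-0.003,0.004,0],0,0],[[-0.003,0.004,0.01],0,0],[[0,0,0.015],0,0],[[0,0,0.015],0,0],[[0,0,0.01],0,0],[[0,0,0],0,0],[[0,0,0],0,0]]' 60
python3 - <<'E'
from h import *
tip(.53,.353,.035,232.4)
cv2.imwrite("pics/s4.png",cv2.resize(imaging.capture("scene")[260:380,150:290],(700,600),interpolation=cv2.INTER_CUBIC))
E
```

```text
time: 17.73
ee_pos: [0.5319, 0.3553, 0.2307]
eef_rot: [[-0.615, -0.788, -0.016], [-0.788, 0.616, -0.013], [0.02, 0.004, -1.0]]
wrist_force: [-0.3, -0.0, -0.8]
finger_gap: 0.0222
grasp_force: 59.4
t 17.7333 tip [0.5292 0.353  0.0577] turn -0.006852922652254302 shift now [-0.001  -0.0008  0.0227] after turn [-0.0009 -0.0008  0.0227] gap 0.02218579129318839 F [-0.2885 -0.0197 -0.8288] grip 59.36619758605957 j7 82.106199941562
```

View pics/s4.png

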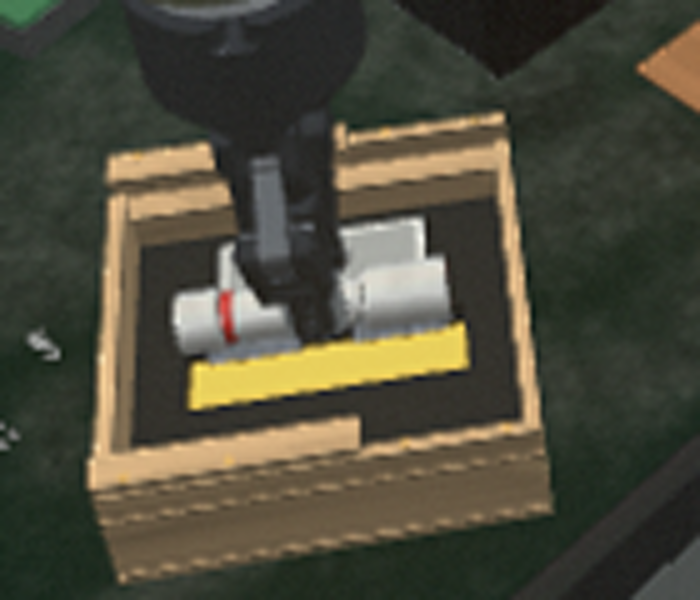

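The gauge hangs over the cutout, with its ends at crop (178,320) and (448,285). I'll check that against the predicted projection.

```bash
python3 - <<'E'
from h import *
c=np.array([.530,.353]);e=np.array([np.cos(np.radians(52.4)),np.sin(np.radians(52.4))])
for s in(-.049,0,.049):
    u,v=proj("scene",[*(c+s*e),.055]);print((u-150)*5,(v-260)*5)
E
```

```text
449.1624075578997 281.96811593491816
317.3044616543257 301.2574568532287
183.26289131251073 320.8662375742614
```

```bash
python3 -m creep '[[[0,-0.0005,0.006],-0.006,0],[[0,0,0.005],0,0],[[0,0,0.004],0,0],[[0,0,0.003],0,0],[[0,0,0.002],0,0],[[0,0,0.002],0,0],[[0,0,0.001],0,0],[[0,0,0.001],0,0],[[0,0,0],0,0],[[0,0,0],0,0]]' 60
python3 - <<'E'
from h import *
tip(.53,.353,.025,232.4)
E
```

```text
time: 18.62
ee_pos: [0.5321, 0.3551, 0.208]
eef_rot: [[-0.61, -0.792, -0.014], [-0.792, 0.61, -0.012], [0.018, 0.003, -1.0]]
wrist_force: [-0.5, -0.5, -2.2]
finger_gap: 0.0224
grasp_force: 59.4
t 18.6167 tip [0.5297 0.3529 0.035 ] turn -0.0003865141323848864 shift now [-0.0004 -0.0002  0.01  ] after turn [-0.0004 -0.0002  0.01  ] gap 0.022434392887570997 F [-0.4961 -0.4515 -2.2337] grip 59.412771463394165 j7 81.7301232991731
```

```bash
python3 -m creep '[[[0,0,0.001],0,0],[[0,0,0.001],0,0],[[0,0,0.001],0,0],[[0,0,0.001],0,0],[[0,0,0.001],0,0],[[0,0,0.001],0,0],[[0,0,0.001],0,0],[[0,0,0],0,0],[[0,0,0],0,0],[[0,0,0],0,0]]' 60
python3 - <<'E'
from h import *
tip(.53,.353,.025,232.4)
E
```

```text
time: 19.45
ee_pos: [0.5331, 0.3549, 0.2021]
eef_rot: [[-0.611, -0.792, -0.011], [-0.791, 0.611, -0.012], [0.016, 0.002, -1.0]]
wrist_force: [3.7, -2.2, 7.9]
finger_gap: 0.0222
grasp_force: 60.5
t 19.45 tip [0.5311 0.3529 0.0291] turn -0.0012027273494227297 shift now [0.0005 0.001  0.0041] after turn [0.0005 0.001  0.0041] gap 0.022210105916713505 F [ 3.6786 -2.224   7.9295] grip 60.47914981842041 j7 81.5070035123577
```

```bash
python3 -m creep '[[[0,0,0.001],0,0],[[0,0,0.001],0,0],[[0,0,0.001],0,0],[[0,0,0.001],0,0],[[0,0,0.001],0,0],[[0,0,0],0,0],[[0,0,0],0,0],[[0,0,0],0,0],[[0,0,0],0,0],[[0,0,0],0,0]]' 60
python3 - <<'E'
from h import *
tip(.53,.353,.025,232.4)
E
```

```text
time: 20.28
ee_pos: [0.5326, 0.3549, 0.198]
eef_rot: [[-0.611, -0.792, -0.011], [-0.792, 0.611, -0.013], [0.017, 0.001, -1.0]]
wrist_force: [-0.7, -8.6, 20.7]
finger_gap: 0.022
grasp_force: 62.2
t 20.2833 tip [0.5307 0.3527 0.025 ] turn -0.0010302081838070062 shift now [0.0002 0.0007 0.    ] after turn [0.0002 0.0007 0.    ] gap 0.02200311781771537 F [-0.7014 -8.5811 20.6796] grip 62.19318151473999 j7 81.3411712343457
```

```bash
python3 -m creep '[[[0,0,0],0,0.4],[[0,0,0],0,0.5],[[0,0,0],0,0.5],[[0,0,-0.004],0,0.5],[[0,0,-0.012],0,0.5],[[0,0,-0.012],0,0],[[0,0,0],0,0],[[0,0,0],0,0],[[0,0,0],0,0],[[0,0,0],0,0]]' 60
python3 -m creep '[[[0,0,0.005],0,0],[[0,0,0.005],0,0],[[0,0,0.004],0,0],[[0,0,0.002],0,0],[[0,0,0.001],0,0],[[0,0,0.001],0,0],[[0,0,0],0,0],[[0,0,0],0,0],[[0,0,0],0,0],[[0,0,0],0,0]]' 60
python3 - <<'E'
from h import *
tip(.53,.353,.034,232.4)
E
```

```text
time: 21.12
ee_pos: [0.5322, 0.355, 0.2235]
eef_rot: [[-0.61, -0.792, -0.014], [-0.792, 0.611, -0.013], [0.019, 0.004, -1.0]]
wrist_force: [-0.4, 0.1, -0.0]
finger_gap: -0.0002
grasp_force: 0.0
time: 21.95
ee_pos: [0.5317, 0.3551, 0.2075]
eef_rot: [[-0.61, -0.792, -0.014], [-0.792, 0.61, -0.014], [0.02, 0.003, -1.0]]
wrist_force: [-8.6, -7.8, 22.3]
finger_gap: 0.0003
grasp_force: 11.0
t 21.95 tip [0.5292 0.3527 0.0346] turn -0.00027358754297864506 shift now [-0.0007 -0.0004  0.0005] after turn [-0.0007 -0.0004  0.0005] gap 0.00029784912025070456 F [-8.5677 -7.8078 22.3037] grip 11.04771874845028 j7 81.6606330923672
```

```bash
python3 -m creep '[[[0,0,-0.01],0,0],[[0,0,-0.03],0,0],[[0,0,-0.04],0,0],[[0,0,-0.04],0,0],[[0.02,0,-0.03],0,0],[[0.03,0,0],0,0],[[0.03,0,0],0,0],[[0.03,0,0],0,0],[[0.03,0,0],0,0],[[0,0,0],0,0]]' 60
python3 - <<'E'
from h import *
cv2.imwrite("pics/s5.png",imaging.capture("scene"))
for cam in("scene","top"):
    if cam=="top":imaging.capture(cam)
    for t,z in(("gauge_mid",.022),("lid",0),("spare_plate",0)):
        for r in finder.mark_of(cam,t)[:1]:
            u,v=r["point"][0]*640,r["point"][1]*480;print(cam,t,round(r["confidence"],2),at(cam,u,v,z)[:2])
c=np.array([.530,.353]);e=np.array([np.cos(np.radians(52.4)),np.sin(np.radians(52.4))])
for s in(-.049,0,.049):print(proj("scene",[*(c+s*e),.022]))
a=cv2.imread("pics/s5.png");cv2.imwrite("pics/s6.png",cv2.resize(a[270:390,150:290],(700,600),interpolation=cv2.INTER_CUBIC))
E
```

```text
time: 22.78
ee_pos: [0.4472, 0.242, 0.3575]
eef_rot: [[-0.613, -0.79, -0.015], [-0.79, 0.614, -0.017], [0.023, 0.001, -1.0]]
wrist_force: [1.0, -0.8, 0.8]
finger_gap: 0.0004
grasp_force: 0.0
scene gauge_mid 0.94 [0.5363 0.3577]
scene lid 0.75 [0.4995 0.0889]
scene spare_plate 0.71 [ 0.4793 -0.3179]
top lid 0.94 [0.4961 0.0806]
top spare_plate 0.9 [ 0.4688 -0.3018]
(np.float64(241.68220313252039), np.float64(327.5980916368653))
(np.float64(215.94626608191103), np.float64(331.4549883041361))
(np.float64(189.7942451491662), np.float64(335.37424106651065))
```

View pics/s6.png

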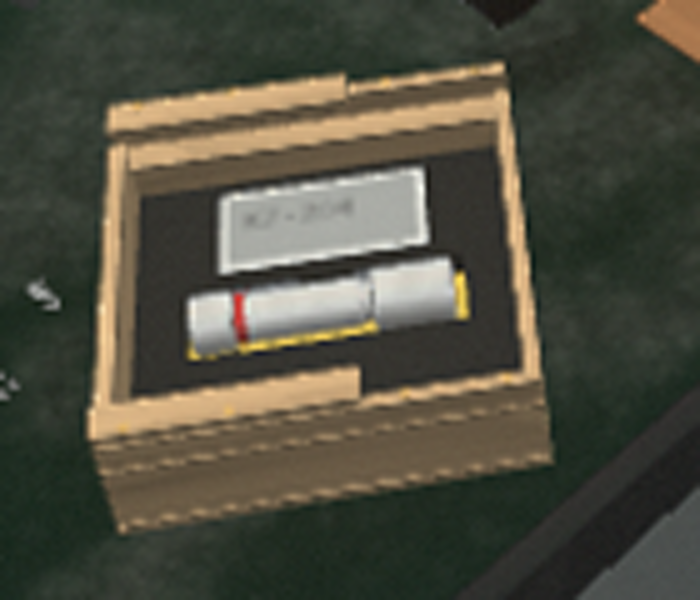

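The gauge lies level and deep in its cutout, from crop (187,325) to (455,290), about 1 mm off centre. The force and height readings agree that it is fully home, and the lid and loose plate are in place.

```bash
python3 -c "
from h import *
print(job_done())"
```

```text
the job is handed in; nothing more can be done
None
```

I handed the job in at about 23 s: the lid lies flat on the bench, handle up, the plug gauge is pressed home in its cutout (about 22 N), and I did not touch the loose plate; no verdict came back.

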